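# Lay out the imaging session beside the microscope

### The job

Get the bench ready for the imaging session: put the green slide carrier on the dark metal nest and the red carrier on top of the green one, each with its chamfered corners over the chamfered corners below and its skirt fully down around the platform. Also, before or after, stand three things upright in a row on the black mat, one centred on each ring: the blue-lidded objective canister on the left ring (the yellow-striped end), the orange-topped black filter cube on the right ring, and the amber oil bottle on the middle ring between them. Leave the petri dish, the computer mouse and the clear jar where they are.

Things in the scene. Friction and masses are not known exactly. Their poses are not given: they have to be found in the camera images.
- nest: Fixed dark steel plate, 110 x 74 mm, 8 thick, with a bright platform, 91 x 55 stepping to 88 x 52 mm, 4 high (top at 12). Both corners at the +x end are chamfered. Origin: centre of underside; x along its length to the chamfered end, z up. A carrier is home with origins and x axes in line and its skirt resting on the plate at 8 mm; turned end for end it cannot go down. May swap sides with the mat.
- mat: Fixed black rubber mat, 74 x 240 mm, 3 thick. Origin: centre of underside; y along its length to the yellow-striped end, always the left as the robot sees it (world +y), z up. Three white-edged grey rings, 54 mm across, printed flat at x = 0, y = +75 mm (left, by the stripe), 0 (middle), -75 (right) in its frame. Centred: within 12 mm along and across the mat.
- carrier_green: Green slide carrier (tray upside down), 100 x 64 mm, 26 high, 0.08 kg, two glass slides on top. Origin: centre of skirt's lower edge; x along the length to the end with a small white square and 12 mm chamfered corners (paper labels at the other end), z up. Grip its 22 mm high side walls, 64 apart. Deck at 22 mm bears the nest's kind of platform; the hollow below (95 x 59, 18 deep) fits over one.
- carrier_red: Red slide carrier, 100 x 64 mm, 26 high, 0.08 kg, two glass slides on top. Origin: centre of skirt's lower edge; x along the length to the end with a small white square and 12 mm chamfered corners (paper labels at the other end), z up. Grip its 22 mm high side walls, 64 apart. Deck at 22 mm (next one rests here) bears a nest-like platform; the hollow below (95 x 59, 18 deep) fits over one.
- canister: Upright round objective canister, 64 mm high, 0.15 kg: aluminium body of 40 mm diameter up to 46 mm, blue lid of 42 mm diameter above. Origin: centre of the underside, z up; its yaw is of no matter.
- oil_bottle: Upright amber glass bottle of immersion oil with a white label, 76 mm high, 0.07 kg: round body of 34 mm diameter up to 50 mm, then a narrow neck and a black cap of 23 mm diameter (56 to 76 mm). Origin: centre of the underside, z up; its yaw is of no matter.
- filter_cube: Black microscope filter cube, 36 x 36 mm, 44 mm high, 0.09 kg, with an orange disc on its top and a green window in its -x side. Origin: centre of the underside, x and y square to its sides, z up. Its yaw on the mat is of no matter.
- dish: Bystander: closed pale translucent petri dish, 64 mm diameter, 14 mm high, loose, not to be moved by more than 20 mm. Origin: centre of the underside.
- mouse: Bystander: black computer mouse, 100 x 58 mm, 29 mm high, loose, not to be moved by more than 20 mm. Origin: centre of the underside.
- jar: Bystander: clear glass jar with a white lid, 48 mm diameter, 60 mm high, loose, not to be moved by more than 20 mm. Origin: centre of the underside.

How it is judged:
By the outcome, as a careful person would: the job done as asked, in the order asked, and still so for the second after the job is handed in, with the robot touching nothing.
It also fails if it takes over 128 s, if anything falls off the work surface, if the arm or the gripper's body presses on something with over 40 N, if the wrist force passes 120 N, or if a joint passes its speed limit or range.

### The arm

A 6-joint arm with a two-finger parallel gripper is mounted at the origin on the work surface. World frame = base frame: x ahead of the robot, y to its left, z up, the work surface at z = 0. Lengths are in m, angles in rad, forces in N, time in s.
With the tool pointing down it reaches from about 0.325 to 0.875 m from the base axis. Payload 4.4 kg.
Tool frame: the origin (TCP) lies between the finger pads; the fingertips stand 14 mm ahead of it and the grasp point (between the pads) lies 5 mm behind it; z points along the fingers, y is the line along which they close (so a half turn about z gives the same grasp; the last joint's range is limited). The gripper opens to 85 mm and grips with 20 to 120 N. Pads are 22 mm wide; open, the fingers measure 114 mm over their backs; the gripper's body (76 mm by 85 mm) begins 54 mm behind the grasp point. The pads swing forward as they close: fully open they stand 13 mm farther back than shut.
Start: joints at [0.958, 0.207, 1.542, -0, 1.393, -0.15], TCP at [0.257, 0.515, 0.245] pointing down, gripper open.
Joint ranges: [-2.73, 2.73], [-0.86, 2.22], [0.23, 2.46], [-1.11, 4.25], [0.08, 2.63], [-2.82, 2.82]. Speed limits (rad/s): [2.79, 2.79, 3.14, 3.14, 3.14, 3.14].

### API

Orientations are given as [roll, pitch, yaw] about the fixed x, y, z axes, in that order (R = Rz(yaw) Ry(pitch) Rx(roll)).
In Python, from station import status, cams, env gives the robot as it stands.
- The arm moves only by the tool carry_out, never from a script. Its argument "commands" is a list of rows, each a list of 5 numbers: the opening, from 0 (shut) to 1 (fully open), then the shift along the tool's x, y, z in mm, then the turn about the tool's z in degrees. In form: [[jaw, tx, ty, tz, turn], ...]. A call has 1 to 10 rows; each row shifts and turns the commanded pose from where the row before left it, along the tool's axes as they then stand; what a row does not reach is not made up. A row lasts 1/10 s, in which the tool goes at most 50 mm and 8.59 degrees, less where a joint would pass 70% of its speed; a pose out of reach is approached as far as the arm can. A call is refused whole if a number of a shift passes 50 or a number of a turn 8.59, either way. A call with a gripper value outside its range is refused whole. The fingers move at their own pace and stop on an object; "newtons" is the grip in N (left out, the last holds). Time passes only in rows, so rows that do not move let the fingers close. It gives the time, the measured TCP pose, the force, the opening and the grip force at its end, in the units of the state.
- status.sense(): the state, without advancing time (a new reading comes with each control period).
- cams.get_image(name): name is "side" or "top"; returns the picture (400x640x3 uint8, red, green, blue); there is no depth.
- cams.camera_info(name): a dict with "fx", "fy", "cx", "cy" (pixels), "pose" (4x4, takes a point from camera to world coordinates). Camera axes: x right, y down, z forward; pixel columns grow to the right and rows downward; lengths in m; the calibration is good to about 2 mm. A picture is of the moment at which its call begins. camera_info takes no time and is no camera call.
- env.sign_off(): hands the job in; it is judged then, once.
Trained networks look in the newest picture that a camera, given by its name, has taken for a name from the list of things; names that differ only in an ending like _2 or _b are one class to them, and where a whole thing is asked for, a point or a joint stands for the part that bears it (a point fixed in the world has none). Each returns a list of dicts, best first, with "p" (0 to 1); they miss things now and then, are a little off and sometimes report something else, mostly with a low value. They report only what shows in the picture. A call takes as long as a camera call.
- cams.recognise(camera, name): "centre" ([row, column] as shares, 0 to 1, of the picture: columns of its width, rows of its height, amid what is visible of it).
The state is a dict: "time": time; "qpos": joint angles; "joint_velocities": joint speeds; "tau": joint torques, N m; "eef_pos": TCP position; "eef_rot": TCP orientation; "ft_force": force on the tool from outside, world axes, zero at the start; "torque": the same for the moment, N m; "opening": finger opening in m; "gripper_force": force on a finger pad.
Only numpy, scipy, OpenCV 4.12 (cv2) and the standard library are available. Lean on these libraries where they do the work, as an engineer would, in place of code of your own. Each camera call takes 0.05 s, during which the arm holds its last target. There are 200 camera calls.

## Working session

There is one attempt and no reset: what is moved stays moved. The work goes in short steps, Python scripts to look and compute and a tool call to move; the robot and the scene stay as the last step left them, time stands still between calls to the robot, and variables do not carry over. Pictures are saved under pics/ and viewed, at most 14 in all, crops included, and the job is handed in when it is done.

Besides the shell and the picture viewer there is one more tool, called after "Emit:" as name(argument=value, ...) on one line, values as JSON. carry_out: Moves the arm, as the interface text tells. Its arguments: {"type":"object","properties":{"commands":{"type":"array"},"newtons":{"type":"number"}},"required":["commands"]}

```bash
ls; mkdir -p pics; python3 - <<'E'
from station import status,cams,env
import cv2
s=status.sense(); print({k:s[k] for k in('time','eef_pos','eef_rot','opening','qpos')})
for n in('top','side'):
    im=cams.get_image(n); cv2.imwrite(f'pics/{n}0.png',cv2.cvtColor(im,cv2.COLOR_RGB2BGR)); print(n,cams.camera_info(n))
E
```

```text
pics
{'time': 0.0, 'eef_pos': array([0.25629334, 0.5139035 , 0.24411973]), 'eef_rot': array([-3.13931853e+00, -3.58617217e-04,  2.67878743e+00]), 'opening': 0.08540369267489051, 'qpos': array([ 9.57493217e-01,  2.07417330e-01,  1.54296981e+00,  1.38195730e-05,
        1.39350770e+00, -1.50500751e-01])}
top {'fx': 403.29740664778853, 'fy': 403.29740664778853, 'cx': 316.2329050437507, 'cy': 199.97652292670986, 'pose': array([[ 0.0082504 , -0.98652965,  0.16337437,  0.38116412],
       [-0.99987834, -0.00597599,  0.01440804, -0.02166977],
       [-0.01323763, -0.16347337, -0.98645893,  1.12157265],
       [ 0.        ,  0.        ,  0.        ,  1.        ]])}
side {'fx': 366.69903097550895, 'fy': 366.69903097550895, 'cx': 319.08290098902904, 'cy': 201.9848224271899, 'pose': array([[ 0.94522691, -0.23725235,  0.22418165,  0.33451949],
       [-0.32626962, -0.66630531,  0.67051128, -0.68353682],
       [-0.00970695, -0.70692896, -0.70721794,  0.7329332 ],
       [ 0.        ,  0.        ,  0.        ,  1.        ]])}
```

View pics/top0.png

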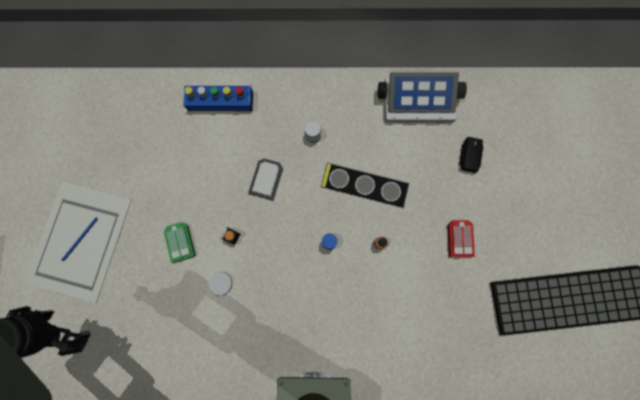

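View pics/side0.png

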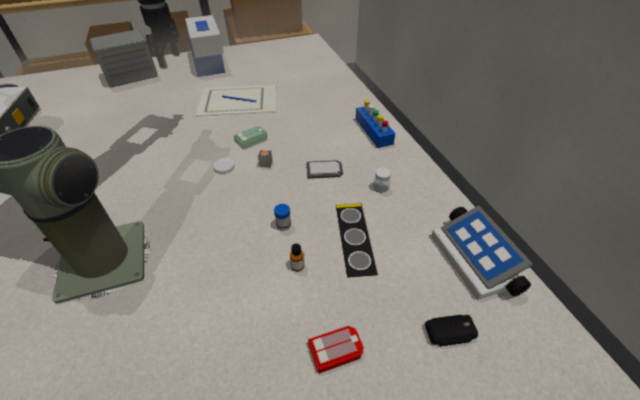

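The top view shows green carrier (178,242), red (461,239), nest (265,179), mat (366,185), canister (329,242), bottle (380,243), cube (231,236), dish (220,283), jar (312,132) and mouse (471,154).

```bash
python3 - <<'E'
import cv2,numpy as np
from station import cams
t=np.mean([cams.get_image('top').astype(float) for _ in range(6)],0); s=np.mean([cams.get_image('side').astype(float) for _ in range(6)],0)
np.save('t0.npy',t);np.save('s0.npy',s)
a=cv2.resize(t[140:275,155:285].astype(np.uint8)[:,:,::-1],None,fx=4,fy=4,interpolation=cv2.INTER_CUBIC)
b=cv2.resize(t[215:265,440:485].astype(np.uint8)[:,:,::-1],None,fx=5.4,fy=5.4,interpolation=cv2.INTER_CUBIC)
c=cv2.resize(t[215:265,315:395].astype(np.uint8)[:,:,::-1],None,fx=3,fy=3,interpolation=cv2.INTER_CUBIC)
o=np.zeros((540,780,3),np.uint8);o[:540,:520]=a;o[:270,520:520+b.shape[1]]=b;o[280:430,520:760]=c
cv2.imwrite('pics/crop0.png',o)
E
```

```text
(no output)
```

View pics/crop0.png

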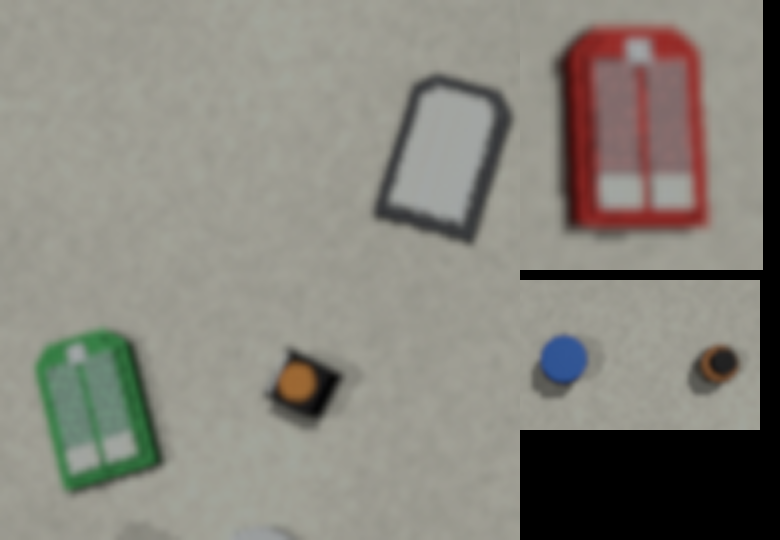

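```bash
cat > vis.py <<'E'
import cv2,numpy as np
from scipy.optimize import minimize
from station import cams
def proj(P,cam):
    i=cams.camera_info(cam); T=np.linalg.inv(i['pose']); c=P@T[:3,:3].T+T[:3,3]
    return np.c_[i['fx']*c[:,0]/c[:,2]+i['cx'], i['fy']*c[:,1]/c[:,2]+i['cy']]
def unproj(u,v,z,cam):
    i=cams.camera_info(cam); d=i['pose'][:3,:3]@[(u-i['cx'])/i['fx'],(v-i['cy'])/i['fy'],1]; o=i['pose'][:3,3]
    return (o+d*(z-o[2])/d[2])[:2]
def box(L,W,ch=0,z=0):
    a,b=L/2,W/2
    return [(-a,-b,z),(-a,b,z),(a-ch,b,z),(a,b-ch,z),(a,-b+ch,z),(a-ch,-b,z)]
def cyl(d,z): 
    t=np.arange(24)*np.pi/12; return list(np.c_[d/2*np.cos(t),d/2*np.sin(t),0*t+z])
M=dict(carrier=box(100,64,12)+box(100,64,12,22)+box(88,52,10,26), nest=box(110,74,12)+box(110,74,12,8), mat=box(74,240)+box(74,240,0,3),
 cube=box(36,36)+box(36,36,0,44), lid=cyl(42,46)+cyl(42,64), cap=cyl(23,56)+cyl(23,76))
M={k:np.array(v)/1000 for k,v in M.items()}
F=8
def mask(im,fn,roi):
    r0,r1,c0,c1=roi; a=cv2.resize(im[r0:r1,c0:c1].astype(np.float32),None,fx=F,fy=F,interpolation=cv2.INTER_CUBIC)
    m=fn(a[...,0],a[...,1],a[...,2]).astype(np.uint8); cs,_=cv2.findContours(m,0,1); 
    h=cv2.convexHull(max(cs,key=cv2.contourArea)); o=np.zeros_like(m); cv2.fillConvexPoly(o,h,1); return o
def fit(name,views,x0,z=0.,sym=False):
    """views: list of (cam,im,fn,roi)"""
    ms=[(c,mask(im,fn,roi),roi) for c,im,fn,roi in views]
    def cost(p):
        ct,st=np.cos(p[2]),np.sin(p[2]); P=M[name]@np.array([[ct,-st,0],[st,ct,0],[0,0,1]]).T+[p[0],p[1],z]; e=0
        for c,m,roi in ms:
            q=(proj(P,c)-[roi[2],roi[0]]+.5)*F-.5; o=np.zeros_like(m); cv2.fillConvexPoly(o,cv2.convexHull(np.round(q*16).astype(np.int32)),1,shift=4)
            e+=np.sum(o!=m)/m.sum()
        return e
    best=None
    for k in range(3):
        s=[(.01,.01,.1),(.004,-.004,-.05),(-.003,.003,.05)][k]; x=x0 if best is None else best.x
        r=minimize(cost,x,method='Nelder-Mead',options=dict(initial_simplex=[x]+[np.array(x)+np.eye(3)[j]*s[j] for j in range(3)],xatol=1e-5,fatol=1e-6,maxiter=300))
        if best is None or r.fun<best.fun: best=r
    return best.x,best.fun
G=lambda r,g,b:(g-(r+b)/2>22); R=lambda r,g,b:(r-(g+b)/2>35); B=lambda r,g,b:(b-r>35)
D=lambda r,g,b:(r+g+b<320); K=lambda r,g,b:(r+g+b<190)
E
python3 - <<'E'
from vis import *
t=np.load('t0.npy');s=np.load('s0.npy')
def show(n,*a,**k):
    x,f=fit(*a,**k); print(n,np.round(x[:2]*1000,1),round(np.degrees(x[2]),1),'err',round(f,3))
gt=('top',t,G,(212,272,155,205)); rt=('top',t,R,(212,265,440,485))
gs=('side',s,lambda r,g,b:g-(r+b)/2>12,(120,153,225,275)); rs=('side',s,R,(315,380,298,375))
g0=[*unproj(178,242,.02,'top'),.2];r0=[*unproj(461,239,.02,'top'),0]
for nm,v,x in(('green',(gt,gs),g0),('red',(rt,rs),r0)):
    for vv in([v[0]],[v[1]],list(v)): show(nm,'carrier',vv,x)
n0=[*unproj(265,179,.005,'top'),-.25]
nt=('top',t,D,(155,205,240,290)); ns=('side',s,D,(152,185,298,350))
for vv in([nt],[ns],[nt,ns]): show('nest','nest',vv,n0)
m0=[*unproj(366,185,0,'top'),-.2]
mt=('top',t,lambda r,g,b:(r+g+b<300)|((r-b)>45),(155,215,312,418));ms=('side',s,lambda r,g,b:(r+g+b<260)|((r-b)>60),(195,285,325,385))
for vv in([mt],[ms],[mt,ms]): show('mat','mat',vv,m0)
show('canister','lid',[('top',t,B,(225,260,310,350))],[*unproj(329,242,.055,'top'),0])
show('cap','cap',[('top',t,K,(232,256,370,392))],[*unproj(380,243,.066,'top'),0])
show('cube','cube',[('top',t,lambda r,g,b:(r+g+b<220)|((r-b)>50),(222,252,215,247))],[*unproj(231,236,.03,'top'),-.4])
m=mask(t,lambda r,g,b:(r-b)>50,(222,252,215,247)); y,x=np.nonzero(m); print('disc',unproj(215+(x.mean()+.5)/F-.5,222+(y.mean()+.5)/F-.5,.044,'top'))
m=mask(s,lambda r,g,b:(r-b)>40,(145,172,252,278)); y,x=np.nonzero(m); print('disc side',unproj(252+x.mean()/F,145+y.mean()/F,.044,'side'),len(x))
for nm,u,v,h in(('dish',220,283,.014),('mouse',471,154,.02),('jar',312,132,.06)): print(nm,unproj(u,v,h,'top'))
E
```

```text
green [447.8 373.5] 17.6 err 0.037
green [449.3 377.5] 17.7 err 0.033
green [448.1 376. ] 17.7 err 0.113
red [ 461.5 -402.4] 0.6 err 0.039
red [ 461.7 -397.3] 0.0 err 0.009
red [ 461.7 -399.4] 0.4 err 0.16
nest [626.3 138.3] -15.4 err 0.017
nest [627.1 139.9] -15.3 err 0.05Traceback (most recent call last):
  File "<stdin>", line 12, in <module>
  File "<stdin>", line 4, in show
  File "vis.py", line 35, in fit
    r=minimize(cost,x,method='Nelder-Mead',options=dict(initial_simplex=[x]+[np.array(x)+np.eye(3)[j]*s[j] for j in range(3)],xatol=1e-5,fatol=1e-6,maxiter=300))
    res = _minimize_neldermead(fun, x0, args, callback, bounds=bounds,
                               **options)
    fxcc = func(xcc)
    fx = function(np.copy(x), *(wrapper_args + args))
  File "vis.py", line 29, in cost
    q=(proj(P,c)-[roi[2],roi[0]]+.5)*F-.5; o=np.zeros_like(m); cv2.fillConvexPoly(o,cv2.convexHull(np.round(q*16).astype(np.int32)),1,shift=4)
       ~~~~^^^^^
  File "vis.py", line 5, in proj
    i=cams.camera_info(cam); T=np.linalg.inv(i['pose']); c=P@T[:3,:3].T+T[:3,3]
ValueError: time passes only in moves, steps and waits
```

```bash
sed -i 's/^from station import cams/from station import cams\nCI={c:cams.camera_info(c) for c in ("top","side")}/; s/i=cams.camera_info(cam)/i=CI[cam]/' vis.py
python3 - <<'E'
from vis import *
t=np.load('t0.npy');s=np.load('s0.npy')
def show(n,*a,**k):
    x,f=fit(*a,**k); print(n,np.round(x[:2]*1000,1),round(np.degrees(x[2]),1),'err',round(f,3))
n0=[*unproj(265,179,.005,'top'),-.25]
nt=('top',t,D,(155,205,240,290)); ns=('side',s,D,(152,185,298,350))
for vv in([nt],[ns],[nt,ns]): show('nest','nest',vv,n0)
m0=[*unproj(366,185,0,'top'),-.2]
mt=('top',t,lambda r,g,b:(r+g+b<300)|((r-b)>45),(155,215,312,418));ms=('side',s,lambda r,g,b:(r+g+b<260)|((r-b)>60),(195,285,325,385))
for vv in([mt],[ms]): show('mat','mat',vv,m0)
show('canister','lid',[('top',t,B,(225,260,310,350))],[*unproj(329,242,.055,'top'),0])
show('cap','cap',[('top',t,K,(232,256,370,392))],[*unproj(380,243,.066,'top'),0])
show('cube','cube',[('top',t,lambda r,g,b:(r+g+b<220)|((r-b)>50),(222,252,215,247))],[*unproj(231,236,.03,'top'),-.4])
m=mask(t,lambda r,g,b:(r-b)>50,(222,252,215,247)); y,x=np.nonzero(m); print('disc',unproj(215+(x.mean()+.5)/F-.5,222+(y.mean()+.5)/F-.5,.044,'top'))
m=mask(s,lambda r,g,b:(r-b)>40,(145,172,252,278)); y,x=np.nonzero(m); print('disc side',unproj(252+x.mean()/F,145+y.mean()/F,.044,'side'),len(x))
for nm,u,v,h in(('dish',220,283,.014),('mouse',471,154,.02),('jar',312,132,.06)): print(nm,unproj(u,v,h,'top'))
E
```

```text
nest [626.3 138.3] -15.4 err 0.017
nest [627.1 139.9] -15.3 err 0.05
nest [626.4 138.3] -15.3 err 0.072
mat [ 610.8 -141.7] -14.2 err 0.011
mat [ 611.2 -138.4] -14.7 err 0.033
canister [448.1 -41.2] 2.1 err 0.054
cap [ 445.3 -177.9] 1.4 err 0.126
cube [459.8 223.6] -24.9 err 0.223
disc [0.46294733 0.22734579]
disc side [0.46428804 0.22625361] 2336
dish [0.33576687 0.25252864]
mouse [ 0.69707013 -0.43903914]
jar [0.74607228 0.00701824]
```

```bash
cat > go.py <<'E'
import sys,numpy as np
from station import status
def pos():
    s=status.sense(); return s['eef_pos']*1000,np.degrees(s['eef_rot'][2]),s
def go(x,y,z,yaw):
    p,a,s=pos(); d=np.array([x,y,z])-p; t=np.radians(yaw)
    print('turn first',round(-((yaw-a+180)%360-180),1),'then txyz',np.round([d[0]*np.cos(t)+d[1]*np.sin(t),d[0]*np.sin(t)-d[1]*np.cos(t),-d[2]],1),'| at',np.round(p,1),round(a,1),'F',np.round(s['ft_force'],1),'t',s['time'],'j6',round(np.degrees(s['qpos'][5])))
if __name__=='__main__': go(*map(float,sys.argv[1:5]))
E
python3 go.py 448.5 375.5 100 197.65; python3 go.py 448.5 375.5 100 197.65
```

```text
turn first -44.2 then txyz [-140.6 -190.6  145.3] | at [256.7 514.5 245.3] 153.5 F [-0.1 -0.5  0.4] t 0.7 j6 -9
turn first -44.2 then txyz [-140.6 -190.6  145.3] | at [256.7 514.5 245.3] 153.5 F [-0.1 -0.5  0.4] t 0.7 j6 -9
```

Emit:
carry_out(commands=[[1,0,0,0,-7.4],[1,0,0,0,-7.4],[1,0,0,0,-7.4],[1,0,0,0,-7.4],[1,0,0,0,-7.3],[1,0,0,0,-7.3]])

```text
time: 1.3
eef_pos: [0.2567, 0.5146, 0.2453]
eef_rot: [3.142, 0.0, -2.828]
ft_force: [-0.0, 0.7, 0.1]
opening: 0.0854
gripper_force: 0.0
```

Emit:
carry_out(commands=[[1,-14,-19,14,0],[1,-14,-19,14,0],[1,-14,-19,14,0],[1,-14,-19,14,0],[1,-14,-19,14,0],[1,-14,-19,15,0],[1,-14,-19,15,0],[1,-14,-19,15,0],[1,-14,-19,15,0],[1,-14,-19,15,0]])

```text
time: 2.3
eef_pos: [0.4487, 0.3755, 0.0998]
eef_rot: [3.141, 0.0, -2.833]
ft_force: [-0.2, -0.2, 0.3]
opening: 0.0853
gripper_force: 0.0
```

Emit:
carry_out(commands=[[1,0,0,0,0],[1,0,0,0,0],[1,0,0,0,0]])

```text
time: 2.6
eef_pos: [0.4476, 0.3768, 0.101]
eef_rot: [3.141, 0.001, -2.832]
ft_force: [-0.4, -0.2, -0.1]
opening: 0.0855
gripper_force: 0.0
```

```bash
python3 go.py 448.5 375.5 30 197.65; python3 - <<'E'
from vis import *
t=cams.get_image('top');s=cams.get_image('side')
o=np.vstack([cv2.resize(t[190:290,120:250],None,fx=4,fy=3),cv2.resize(s[90:170,200:330],None,fx=4,fy=3.5,)])
cv2.imwrite('pics/a1.png',o[:,:,::-1])
E
```

```text
turn first 0.1 then txyz [-0.5 -1.5 71. ] | at [447.6 376.8 101. ] -162.3 F [-0.4 -0.2 -0.1] t 2.6 j6 -76
```

View pics/a1.png

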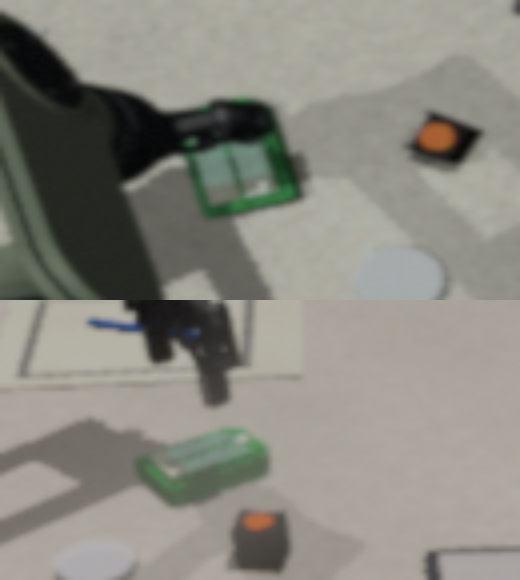

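The gripper is over the green carrier, fingers either side of it. Descending.

Emit:
carry_out(commands=[[1,0,0,20,0],[1,0,0,20,0],[1,0,0,15,0],[1,0,0,10,0],[1,0,0,6,0],[1,0,0,4,0],[1,0,0,4,0],[1,0,0,2,0],[1,0,0,0,0]])

```text
time: 3.6
eef_pos: [0.448, 0.376, 0.0194]
eef_rot: [3.142, 0.0, -2.833]
ft_force: [0.2, -0.4, 0.5]
opening: 0.0854
gripper_force: 0.0
```

Emit:
carry_out(commands=[[1,0,0,2,0],[1,0,0,2,0],[1,0,0,0,0],[1,0,0,0,0]])

```text
time: 4.0
eef_pos: [0.4478, 0.376, 0.0152]
eef_rot: [-3.142, -0.0, -2.833]
ft_force: [-0.6, 0.3, 0.2]
opening: 0.0856
gripper_force: 0.0
```

Emit:
carry_out(commands=[[0.88,0,0,0,0],[0.88,0,0,0,0],[0.8,0,0,0,0],[0.8,0,0,0,0]], newtons=30)

```text
time: 4.4
eef_pos: [0.4478, 0.376, 0.0153]
eef_rot: [3.142, 0.0, -2.833]
ft_force: [-0.5, 0.2, -0.1]
opening: 0.0685
gripper_force: 0.0
```

Emit:
carry_out(commands=[[0.8,0,0,2,0],[0.8,0,0,0,0],[0.8,0,0,2,0],[0.8,0,0,0,0],[0.8,0,0,0,0]])

```text
time: 4.9
eef_pos: [0.4477, 0.376, 0.0111]
eef_rot: [-3.142, -0.0, -2.833]
ft_force: [-0.7, -0.0, 0.3]
opening: 0.0682
gripper_force: 0.0
```

Emit:
carry_out(commands=[[0.6,0,0,0,0],[0.6,0,0,0,0],[0.6,0,0,0,0],[0.6,0,0,0,0],[0.6,0,0,-3,0],[0.6,0,0,-6,0],[0.6,0,0,0,0]], newtons=30)

```text
time: 5.6
eef_pos: [0.4483, 0.3764, 0.0212]
eef_rot: [3.141, 0.001, -2.833]
ft_force: [0.5, -0.2, -0.9]
opening: 0.0634
gripper_force: 34.1
```

```bash
python3 go.py 626.7 139 70 164.65
```

```text
turn first 33.0 then txyz [-234.9 -181.7  -48.8] | at [448.3 376.4  21.2] -162.3 F [ 0.5 -0.2 -0.9] t 5.6 j6 -76
```

Emit:
carry_out(commands=[[0.6,0,0,-20,0],[0.6,0,0,-30,0],[0.6,0,0,-30,6.6],[0.6,0,0,0,6.6],[0.6,0,0,0,6.6],[0.6,0,0,0,6.6],[0.6,0,0,0,6.6]])

```text
time: 6.3
eef_pos: [0.4477, 0.3759, 0.1004]
eef_rot: [3.142, 0.0, 2.87]
ft_force: [0.3, 0.0, -0.6]
opening: 0.0631
gripper_force: 34.0
```

```bash
python3 go.py 626.7 139 70 164.65
```

```text
turn first -0.2 then txyz [-235.4 -181.1   30.4] | at [447.7 375.9 100.4] 164.4 F [ 0.3  0.  -0.6] t 6.3 j6 -43
```

Emit:
carry_out(commands=[[0.6,-10,-8,0,0],[0.6,-25,-20,0,0],[0.6,-30,-23,0,0],[0.6,-30,-23,0,0],[0.6,-30,-23,0,0],[0.6,-30,-23,0,0],[0.6,-30,-23,0,0],[0.6,-25,-20,0,0],[0.6,-15,-12,0,0],[0.6,-10,-6,0,0]])

```text
time: 7.3
eef_pos: [0.6274, 0.1373, 0.1002]
eef_rot: [-3.141, -0.0, 2.873]
ft_force: [0.4, 0.1, -0.7]
opening: 0.0636
gripper_force: 34.0
```

Emit:
carry_out(commands=[[0.6,0,0,25,0],[0.6,0,0,15,0],[0.6,0,0,10,0],[0.6,0,0,0,0],[0.6,0,0,0,0]])

```text
time: 7.8
eef_pos: [0.6263, 0.14, 0.0502]
eef_rot: [-3.141, -0.001, 2.876]
ft_force: [0.2, 1.4, -0.8]
opening: 0.0633
gripper_force: 34.0
```

```bash
python3 go.py 626.7 139 30 164.65; python3 - <<'E'
from vis import *
t=np.mean([cams.get_image('top').astype(float) for _ in range(3)],0);s=np.mean([cams.get_image('side').astype(float) for _ in range(3)],0)
np.save('t1.npy',t);np.save('s1.npy',s)
o=np.vstack([cv2.resize(t[140:220,220:310],None,fx=5,fy=4),cv2.resize(s[125:195,290:380],None,fx=5,fy=4)])
cv2.imwrite('pics/a2.png',o[:,:,::-1])
E
```

```text
turn first 0.1 then txyz [-0.6 -0.9 20.2] | at [626.3 140.   50.2] 164.8 F [ 0.2  1.4 -0.8] t 7.8 j6 -70[ WARN:0@3.968] global loadsave.cpp:1063 imwrite_ Unsupported depth image for selected encoder is fallbacked to CV_8U.
```

View pics/a2.png

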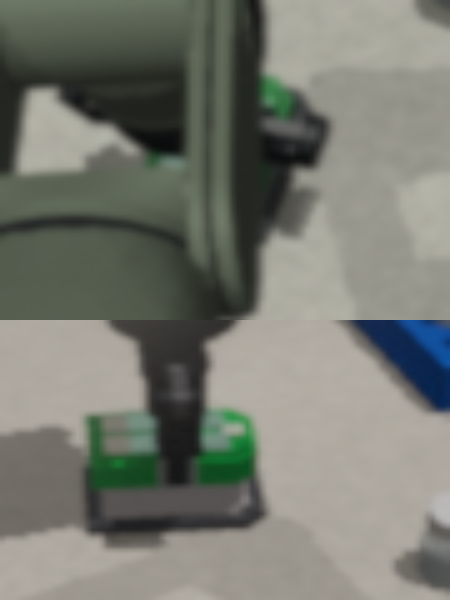

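```bash
python3 - <<'E'
from vis import *
s=np.load('s1.npy')
for th in(10,14,20):
  for z in(.037,.039,.041):
    x,f=fit('carrier',[('side',s,lambda r,g,b:g-(r+b)/2>th,(135,172,295,350))],[.6267,.139,-.268],z=z); print(th,z,np.round(x[:2]*1000,1),np.degrees(x[2]).round(1),round(f,3))
E
```

```text
10 0.037 [623.2 144.3] -16.0 1.236
10 0.039 [622.5 141.5] -16.0 1.243
10 0.041 [622.  139.4] -16.0 1.251
14 0.037 [623.5 144. ] -15.9 1.342
14 0.039 [625.8 140.6] -16.2 1.353
14 0.041 [623.1 139. ] -16.0 1.362
20 0.037 [637.5 143.1] -19.7 2.018
20 0.039 [641.3 138.3] -17.2 2.031
20 0.041 [632.4 138.5] -16.8 2.049
```

```bash
sed -i 's/h=cv2.convexHull(max(cs,key=cv2.contourArea))/h=cv2.convexHull(np.vstack([c for c in cs if cv2.contourArea(c)>1500]))/' vis.py; python3 - <<'E'
from vis import *
s=np.load('s1.npy')
for th in(10,14,20):
  for z in(.037,.039,.041):
    x,f=fit('carrier',[('side',s,lambda r,g,b:g-(r+b)/2>th,(135,172,295,350))],[.6267,.139,-.268],z=z); print(th,z,np.round(x[:2]*1000,1),np.degrees(x[2]).round(1),round(f,3))
E
```

```text
10 0.037 [627.9 143.8] -13.0 0.067
10 0.039 [626.8 141.3] -13.4 0.063
10 0.041 [626.  138.7] -14.0 0.058
14 0.037 [627.7 143.4] -14.9 0.039
14 0.039 [626.7 141. ] -15.4 0.036
14 0.041 [625.9 138.4] -15.4 0.033
20 0.037 [628.2 143.7] -15.5 0.025
20 0.039 [627.5 141.4] -15.4 0.025
20 0.041 [626.7 139.1] -15.4 0.026
```

Emit:
carry_out(commands=[[0.6,0,-0.7,10,0],[0.6,0,0,8,0],[0.6,0,0,5,0],[0.6,0,0,3,0],[0.6,0,0,2,0],[0.6,0,0,1,0],[0.6,0,0,0,0]])

```text
time: 8.8
eef_pos: [0.6266, 0.1387, 0.0213]
eef_rot: [3.142, 0.0, 2.874]
ft_force: [-1.3, -0.2, -0.7]
opening: 0.0632
gripper_force: 34.1
```

Emit:
carry_out(commands=[[0.6,0,0,1,0],[0.6,0,0,1,0],[0.6,0,0,0,0],[0.6,0,0,0,0]])

```text
time: 9.2
eef_pos: [0.6267, 0.1387, 0.0195]
eef_rot: [3.141, 0.001, 2.874]
ft_force: [-0.3, 1.4, 0.0]
opening: 0.0636
gripper_force: 34.0
```

Emit:
carry_out(commands=[[0.6,0,0,1,0],[0.6,0,0,0,0],[0.6,0,0,0.5,0],[0.6,0,0,0,0]])

```text
time: 9.6
eef_pos: [0.6267, 0.1387, 0.0195]
eef_rot: [-3.141, 0.0, 2.874]
ft_force: [-3.5, -0.5, 7.7]
opening: 0.0635
gripper_force: 35.1
```

Emit:
carry_out(commands=[[0.6,0,0,-1,0],[0.85,0,0,0,0],[1,0,0,0,0],[1,0,0,0,0],[1,0,0,-5,0],[1,0,0,-15,0],[1,0,0,-30,0],[1,0,0,-40,0],[1,0,0,0,0]])

```text
time: 10.5
eef_pos: [0.6321, 0.1393, 0.1175]
eef_rot: [3.136, 0.014, 2.874]
ft_force: [1.4, 0.5, 1.1]
opening: 0.0852
gripper_force: 0.0
```

```bash
python3 go.py 461.6 -400 110 180.4; python3 - <<'E'
from vis import *
s=np.mean([cams.get_image('side').astype(float) for _ in range(3)],0)
for z in(.008,.012):
    x,f=fit('carrier',[('side',s,lambda r,g,b:g-(r+b)/2>17,(140,190,295,352))],[.6267,.139,-.268],z=z); print(z,np.round(x[:2]*1000,1),np.degrees(x[2]).round(1),round(f,3))
E
```

```text
turn first -15.7 then txyz [ 174.3 -538.1    7.5] | at [632.1 139.3 117.5] 164.7 F [1.4 0.5 1.1] t 10.5 j6 -70
0.008 [626.7 139.3] -14.5 0.048
0.012 [625.1 135. ] -14.9 0.04
```

Emit:
carry_out(commands=[[1,0,0,0,-7.9],[1,0,0,0,-7.9],[1,6,-20,0,0],[1,12,-38,0,0],[1,12,-38,0,0],[1,12,-38,0,0],[1,12,-38,0,0],[1,12,-38,0,0],[1,12,-38,0,0],[1,12,-38,0,0]])

```text
time: 11.65
eef_pos: [0.5369, -0.1489, 0.1072]
eef_rot: [3.14, -0.003, -3.133]
ft_force: [0.2, -0.7, -0.2]
opening: 0.0856
gripper_force: 0.0
```

Emit:
carry_out(commands=[[1,12,-38,0,0],[1,12,-38,0,0],[1,12,-38,0,0],[1,12,-38,0,0],[1,12,-38,0,0],[1,12,-38,0,0],[1,6,-18,0,0],[1,0,0,0,0],[1,0,0,0,0]])

```text
time: 12.55
eef_pos: [0.4625, -0.3935, 0.1076]
eef_rot: [3.139, -0.001, -3.134]
ft_force: [-0.4, 0.5, -0.3]
opening: 0.0851
gripper_force: 0.0
```

```bash
python3 go.py 461.6 -400 30 180.4
```

```text
turn first 0.1 then txyz [ 0.9 -6.5 77.6] | at [ 462.5 -393.5  107.6] -179.5 F [-0.4  0.5 -0.3] t 12.55 j6 -139
```

Emit:
carry_out(commands=[[1,1,-6.5,10,0],[1,0,0,20,0],[1,0,0,20,0],[1,0,0,15,0],[1,0,0,10,0],[1,0,0,8,0],[1,0,0,6,0],[1,0,0,4,0],[1,0,0,1.5,0],[0.8,0,0,0,0]])

```text
time: 13.55
eef_pos: [0.4621, -0.4015, 0.0145]
eef_rot: [-3.141, 0.0, -3.133]
ft_force: [-0.5, -0.2, 0.3]
opening: 0.0733
gripper_force: 0.0
```

Emit:
carry_out(commands=[[0.8,0,0,1,0],[0.8,0,0,1,0],[0.8,0,0,0,0],[0.6,0,0,0,0],[0.6,0,0,0,0],[0.6,0,0,0,0],[0.6,0,0,0,0]])

```text
time: 14.25
eef_pos: [0.4623, -0.4015, 0.0126]
eef_rot: [-3.141, 0.0, -3.133]
ft_force: [0.5, -0.5, 1.3]
opening: 0.0635
gripper_force: 34.3
```

Emit:
carry_out(commands=[[0.6,0,0,-4,0],[0.6,0,0,-10,0],[0.6,0,0,-25,0],[0.6,0,0,-35,0],[0.6,0,0,-35,0],[0.6,0,0,-10,0],[0.6,0,0,0,7.9],[0.6,0,0,0,7.8],[0.6,0,0,0,0]])

```text
time: 15.15
eef_pos: [0.4616, -0.4007, 0.1307]
eef_rot: [3.141, -0.001, 2.876]
ft_force: [-0.4, 1.1, -1.0]
opening: 0.0631
gripper_force: 34.0
```

```bash
python3 go.py 626.8 138.7 130 164.65
```

```text
turn first 0.2 then txyz [-16.6 563.9   0.7] | at [ 461.6 -400.7  130.7] 164.8 F [-0.4  1.1 -1. ] t 15.15 j6 -124
```

Emit:
carry_out(commands=[[0.6,0,10,0,0],[0.6,-1,25,0,0],[0.6,-1,35,0,0],[0.6,-1,35,0,0],[0.6,-1,35,0,0],[0.6,-1,35,0,0],[0.6,-1,35,0,0],[0.6,-1,35,0,0],[0.6,-1,35,0,0],[0.6,-1,35,0,0]])

```text
time: 16.15
eef_pos: [0.5531, -0.0974, 0.1308]
eef_rot: [3.141, -0.001, 2.879]
ft_force: [0.6, -0.7, -0.8]
opening: 0.0634
gripper_force: 34.0
```

Emit:
carry_out(commands=[[0.6,-1,35,0,0],[0.6,-1,35,0,0],[0.6,-1,35,0,0],[0.6,-1,35,0,0],[0.6,-1,35,0,0],[0.6,-1,35,0,0],[0.6,-1,25,0,0],[0.6,-0.6,14,0,0],[0.6,0,0,20,0],[0.6,0,0,0,0]])

```text
time: 17.15
eef_pos: [0.6233, 0.1389, 0.1081]
eef_rot: [-3.139, -0.006, 2.878]
ft_force: [-0.7, -0.5, -1.3]
opening: 0.0633
gripper_force: 34.0
```

```bash
python3 go.py 626.8 138.7 75 164.65
```

```text
turn first 0.2 then txyz [-3.4  0.8 33.1] | at [623.3 138.9 108.1] 164.9 F [-0.7 -0.5 -1.3] t 17.15 j6 -70
```

Emit:
carry_out(commands=[[0.6,0,0,15,0],[0.6,0,0,13,0],[0.6,0,0,7,0],[0.6,0,0,0,0],[0.6,0,0,0,0]])

```text
time: 17.65
eef_pos: [0.6261, 0.1384, 0.0761]
eef_rot: [-3.142, -0.0, 2.876]
ft_force: [0.3, 0.3, -0.3]
opening: 0.0636
gripper_force: 34.0
```

```bash
python3 go.py 626.7 138.7 70 164.65; python3 - <<'E'
from vis import *
s=np.mean([cams.get_image('side').astype(float) for _ in range(3)],0);np.save('s2.npy',s)
from go import pos
z=np.mean(pos()[0][2])/1000-.0123
for zz in(z-.002,z,z+.002):
    x,f=fit('carrier',[('side',s,R,(115,185,290,352))],[.6267,.139,-.268],z=zz); print('red',zz,np.round(x[:2]*1000,1),np.degrees(x[2]).round(1),round(f,3))
cv2.imwrite('pics/a3.png',cv2.resize(s[110:200,280:370],None,fx=6,fy=6)[:,:,::-1].astype(np.uint8))
E
```

```text
turn first 0.1 then txyz [-0.5  0.5  6.1] | at [626.1 138.4  76.1] 164.8 F [ 0.3  0.3 -0.3] t 17.65 j6 -70
red 0.06285337760816896 [627.3 140.8] -15.0 0.025
red 0.06485337760816896 [626.4 138.3] -15.4 0.026
red 0.06685337760816897 [625.7 135.8] -15.4 0.029
```

View pics/a3.png

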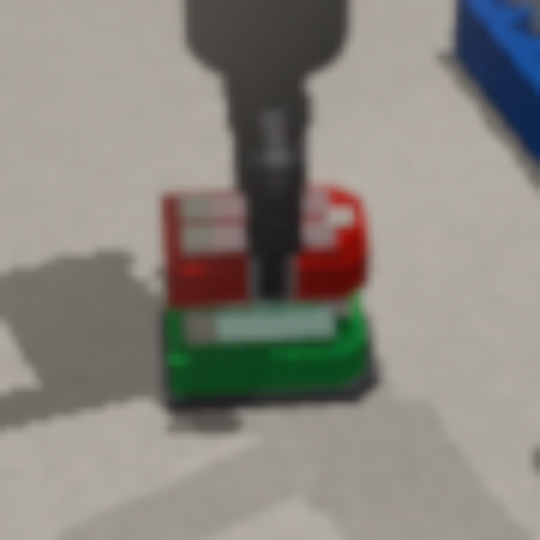

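Green sits flat on the nest with its chamfers matching, and red hovers in line above it. Lowering.

Emit:
carry_out(commands=[[0.6,-0.5,0.4,10,0],[0.6,0,0,8,0],[0.6,0,0,6,0],[0.6,0,0,3,0],[0.6,0,0,2,0],[0.6,0,0,1,0],[0.6,0,0,1,0],[0.6,0,0,0,0]])

```text
time: 18.6
eef_pos: [0.6268, 0.1389, 0.0454]
eef_rot: [3.142, 0.0, 2.876]
ft_force: [-0.1, 0.2, -0.4]
opening: 0.0633
gripper_force: 34.0
```

Emit:
carry_out(commands=[[0.6,0,0,1,0],[0.6,0,0,1,0],[0.6,0,0,1,0],[0.6,0,0,0,0],[0.6,0,0,0,0]])

```text
time: 19.1
eef_pos: [0.6268, 0.1389, 0.0427]
eef_rot: [3.141, 0.0, 2.876]
ft_force: [-0.8, -0.0, 1.8]
opening: 0.0635
gripper_force: 34.2
```

Contact is at the expected seated height (42.3). One more press, then release.

Emit:
carry_out(commands=[[0.6,0,0,1,0],[0.6,0,0,0,0],[0.6,0,0,-1,0],[0.85,0,0,0,0],[1,0,0,0,0],[1,0,0,0,0],[1,0,0,-5,0],[1,0,0,-15,0],[1,0,0,-25,0],[1,0,0,-25,0]])

```text
time: 20.1
eef_pos: [0.6267, 0.1389, 0.1139]
eef_rot: [3.142, 0.0, 2.876]
ft_force: [0.6, 0.3, 0.6]
opening: 0.0853
gripper_force: 0.0
```

```bash
python3 go.py 463.5 226.8 110 155.1; python3 - <<'E'
from vis import *
s=np.mean([cams.get_image('side').astype(float) for _ in range(2)],0)
x,f=fit('carrier',[('side',s,R,(115,185,290,352))],[.6267,.139,-.268],z=.030); print('red',np.round(x[:2]*1000,1),np.degrees(x[2]).round(1),round(f,3))
cv2.imwrite('pics/a4.png',cv2.resize(s[110:200,280:370],None,fx=5,fy=5)[:,:,::-1].astype(np.uint8))
E
```

```text
turn first 9.7 then txyz [185.   11.    3.9] | at [626.7 138.9 113.9] 164.8 F [0.6 0.3 0.6] t 20.1 j6 -70
red [626.6 140.2] -15.1 0.027
```

View pics/a4.png

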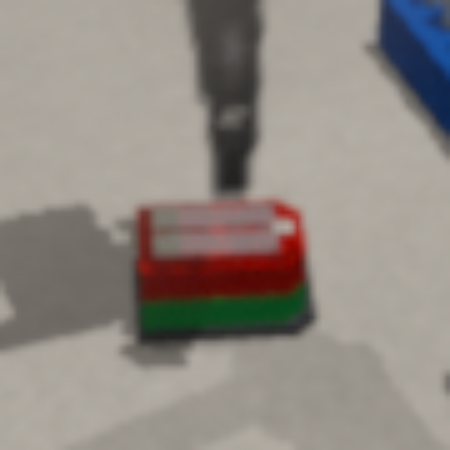

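Red is seated on green, fully down, with the chamfers matching. Now the cube; I'll refine its yaw first.

```bash
python3 - <<'E'
from vis import *
t=np.load('t0.npy');s=np.load('s0.npy')
for th in(110,140,170,200):
  for nm,im,roi in(('top',t,(222,252,215,247)),('side',s,(143,172,250,280))):
    f2=lambda r,g,b:(r+g+b<th+(60 if nm=='side' else 0))|((r-b)>(50 if nm=='top' else 30))
    x,f=fit('cube',[(nm,im,f2,roi)],[.4635,.2268,-.45]); print(nm,th,np.round(x[:2]*1000,1),np.degrees(x[2]).round(1),round(f,3))
E
```

```text
top 110 [459.9 223.5] -19.2 0.7
side 110 [482.7 366.7] -8.1 1.0
top 140 [459.6 225.2] -21.1 0.515
side 140 [482.7 366.7] -8.1 1.0
top 170 [461.4 225.4] -22.1 0.349
side 170 [463.4 231.1] -8.4 0.279
top 200 [460.6 225. ] -22.5 0.266
side 200 [462.9 227.3] -13.7 0.206
```

Emit:
carry_out(commands=[[1,0,0,0,5],[1,0,0,0,5.8],[1,15,1,0,0],[1,30,2,0,0],[1,30,2,0,0],[1,30,2,0,0],[1,30,2,0,0],[1,30,1,0,0],[1,20,1,0,0],[1,0,0,0,0]])

```text
time: 21.2
eef_pos: [0.4627, 0.2308, 0.1119]
eef_rot: [-3.14, -0.002, 2.69]
ft_force: [-0.4, -0.1, 0.5]
opening: 0.0851
gripper_force: 0.0
```

```bash
python3 go.py 463.5 226.8 20 153
```

```text
turn first 1.1 then txyz [-2.5 -3.2 91.9] | at [462.7 230.8 111.9] 154.1 F [-0.4 -0.1  0.5] t 21.2 j6 -47
```

Emit:
carry_out(commands=[[0.9,-1,-3,5,1.1],[0.9,-1,0,25,0],[0.9,0,0,25,0],[0.9,0,0,20,0],[0.9,0,0,10,0],[0.9,0,0,5,0],[0.7,0,0,0,0]])

```text
time: 21.9
eef_pos: [0.4662, 0.2259, 0.0219]
eef_rot: [-3.141, -0.0, 2.667]
ft_force: [-0.0, 0.7, -0.1]
opening: 0.0638
gripper_force: 0.0
```

Emit:
carry_out(commands=[[0.5,0,0,0,0],[0.3,0,0,0,0],[0.3,0,0,0,0],[0.3,0,0,0,0],[0.3,0,0,0,0],[0.3,0,0,0,0]], newtons=25)

```text
time: 22.5
eef_pos: [0.4669, 0.2267, 0.0235]
eef_rot: [3.14, 0.002, 2.669]
ft_force: [0.3, 0.2, 6.8]
opening: 0.0355
gripper_force: 25.8
```

Emit:
carry_out(commands=[[0.3,0,0,-10,0],[0.3,0,0,-30,0],[0.3,0,0,-35,0],[0.3,0,0,-25,0],[0.3,0,0,0,8],[0.3,0,0,0,8],[0.3,0,0,0,8],[0.3,0,0,0,8],[0.3,0,0,0,8],[0.3,0,0,0,8]])

```text
time: 23.5
eef_pos: [0.4647, 0.2262, 0.122]
eef_rot: [-3.14, -0.0, 1.825]
ft_force: [0.6, 0.1, -1.6]
opening: 0.036
gripper_force: 25.2
```

Emit:
carry_out(commands=[[0.3,0,0,0,8],[0.3,0,0,0,8],[0.3,0,0,0,7],[0.3,0,0,0,6],[0.3,0,0,0,0],[0.3,0,0,0,0]])

```text
time: 24.1
eef_pos: [0.4651, 0.2263, 0.1221]
eef_rot: [-3.141, 0.0, 1.327]
ft_force: [-0.2, -0.0, -1.0]
opening: 0.0359
gripper_force: 25.2
```

```bash
python3 go.py 591.6 -215.2 120 75.6
```

```text
turn first 0.4 then txyz [-396.2  232.3    2.1] | at [465.1 226.3 122.1] 76.0 F [-0.2 -0.  -1. ] t 24.1 j6 30
```

Emit:
carry_out(commands=[[0.3,-14,8,0,0.4],[0.3,-28,16,0,0],[0.3,-28,16,0,0],[0.3,-28,16,0,0],[0.3,-28,16,0,0],[0.3,-28,17,0,0],[0.3,-28,17,0,0],[0.3,-28,17,0,0],[0.3,-28,17,0,0],[0.3,-28,17,0,0]])

```text
time: 25.1
eef_pos: [0.5511, -0.0717, 0.1222]
eef_rot: [-3.141, -0.0, 1.319]
ft_force: [0.0, 0.1, -0.2]
opening: 0.0354
gripper_force: 25.2
```

Emit:
carry_out(commands=[[0.3,-28,17,0,0],[0.3,-28,16,0,0],[0.3,-28,16,0,0],[0.3,-28,16,0,0],[0.3,-18,10,0,0],[0.3,0,0,0,0],[0.3,0,0,0,0]])

```text
time: 25.8
eef_pos: [0.5907, -0.2149, 0.1218]
eef_rot: [-3.14, -0.001, 1.318]
ft_force: [-0.4, 0.8, -1.5]
opening: 0.0361
gripper_force: 25.2
```

```bash
python3 go.py 591.6 -215.2 28 75.6
```

```text
turn first -0.1 then txyz [-0.   1.  93.8] | at [ 590.7 -214.9  121.8] 75.5 F [-0.4  0.8 -1.5] t 25.8 j6 -13
```

Emit:
carry_out(commands=[[0.3,0,1,20,0],[0.3,0,0,25,0],[0.3,0,0,20,0],[0.3,0,0,15,0],[0.3,0,0,8,0],[0.3,0,0,4,0],[0.3,0,0,2,0],[0.3,0,0,1,0],[0.3,0,0,1,0],[0.3,0,0,0,0]])

```text
time: 26.8
eef_pos: [0.5925, -0.2156, 0.0269]
eef_rot: [3.14, 0.0, 1.317]
ft_force: [0.6, -0.1, -0.6]
opening: 0.0362
gripper_force: 25.3
```

Emit:
carry_out(commands=[[0.3,0,0,1,0],[0.3,0,0,0,0],[0.3,0,0,0,0]])

```text
time: 27.1
eef_pos: [0.5926, -0.2157, 0.0265]
eef_rot: [3.141, 0.0, 1.317]
ft_force: [-1.5, 1.5, 6.0]
opening: 0.036
gripper_force: 25.7
```

Emit:
carry_out(commands=[[0.3,0,0,1,0],[0.3,0,0,0,0],[0.3,0,0,0,0]])

```text
time: 27.4
eef_pos: [0.5926, -0.2157, 0.0265]
eef_rot: [3.141, 0.0, 1.318]
ft_force: [-4.4, 1.9, 10.5]
opening: 0.0358
gripper_force: 26.3
```

Emit:
carry_out(commands=[[0.3,0,0,-1.5,0],[0.6,0,0,0,0],[0.8,0,0,0,0],[0.8,0,0,0,0],[0.8,0,0,-10,0],[0.8,0,0,-30,0],[0.8,0,0,-30,0],[0.8,0,0,-25,0],[1,0,0,0,0]])

```text
time: 28.3
eef_pos: [0.5955, -0.2171, 0.1266]
eef_rot: [3.131, 0.002, 1.318]
ft_force: [0.4, 0.6, 0.3]
opening: 0.0809
gripper_force: 0.0
```

```bash
python3 go.py 448.1 -39.5 120 75.6; python3 - <<'E'
from vis import *
s=cams.get_image('side'); t=cams.get_image('top')
m=mask(s,lambda r,g,b:(r.astype(float)-b)>50,(225,275,335,390)); y,x=np.nonzero(m); print('disc side',unproj(335+x.mean()/F,225+y.mean()/F,.047,'side'),len(x))
m=mask(s,B,(195,235,265,300)); x,f=fit('lid',[('side',s,B,(195,235,265,300))],[.448,-.04,0]); print('lid side',x,f)
E
```

```text
turn first -0.1 then txyz [ 135.4 -187.     6.6] | at [ 595.5 -217.1  126.6] 75.5 F [0.4 0.6 0.3] t 28.3 j6 -13
disc side [ 0.59341642 -0.21253482] 5443
lid side [ 0.44911595 -0.03676704  0.0959377 ] 0.14277012106906267
```

Emit:
carry_out(commands=[[1,10,-13,0,0],[1,20,-27,0,0],[1,20,-27,0,0],[1,20,-27,0,0],[1,20,-27,0,0],[1,20,-27,0,0],[1,15,-22,0,0],[1,10,-13.5,0,0],[1,0,0,0,0],[1,0,0,0,0]])

```text
time: 29.4
eef_pos: [0.4488, -0.039, 0.1206]
eef_rot: [3.141, 0.0, 1.318]
ft_force: [0.6, -0.3, 0.3]
opening: 0.0856
gripper_force: 0.0
```

```bash
python3 go.py 448.6 -39 26 75.6
```

```text
turn first -0.1 then txyz [-0.  -0.2 94.6] | at [448.8 -39.  120.6] 75.5 F [ 0.6 -0.3  0.3] t 29.4 j6 -1
```

Emit:
carry_out(commands=[[1,0,0,20,0],[1,0,0,25,0],[1,0,0,25,0],[1,0,0,15,0],[1,0,0,7,0],[1,0,0,3,0],[0.7,0,0,0,0],[0.5,0,0,0,0]])

```text
time: 30.2
eef_pos: [0.4494, -0.0392, 0.0266]
eef_rot: [3.14, 0.0, 1.317]
ft_force: [-0.0, 0.1, 0.3]
opening: 0.0589
gripper_force: 0.0
```

Emit:
carry_out(commands=[[0.35,0,0,0,0],[0.35,0,0,0,0],[0.35,0,0,0,0],[0.35,0,0,0,0],[0.35,0,0,-10,0],[0.35,0,0,-25,0],[0.35,0,0,-30,0],[0.35,0,0,-20,0],[0.35,0,0,0,0]], newtons=30)

```text
time: 31.1
eef_pos: [0.4507, -0.0393, 0.1139]
eef_rot: [3.135, 0.0, 1.318]
ft_force: [0.3, -0.4, -1.3]
opening: 0.0405
gripper_force: 30.6
```

```bash
python3 go.py 629.7 -67.4 110 75.6
```

```text
turn first -0.1 then txyz [ 17.3 180.3   3.9] | at [450.7 -39.3 113.9] 75.5 F [ 0.3 -0.4 -1.3] t 31.1 j6 -1
```

Emit:
carry_out(commands=[[0.35,1,10,0,0],[0.35,2,22,0,0],[0.35,3,28,0,0],[0.35,3,30,0,0],[0.35,3,30,0,0],[0.35,3,28,0,0],[0.35,2,22,0,0],[0.35,1,12,0,0],[0.35,0,0,0,0],[0.35,0,0,0,0]])

```text
time: 32.1
eef_pos: [0.6277, -0.0665, 0.1084]
eef_rot: [-3.137, 0.0, 1.317]
ft_force: [0.1, -0.3, -1.8]
opening: 0.0408
gripper_force: 30.6
```

```bash
python3 go.py 629.7 -67.4 30 75.6
```

```text
turn first -0.1 then txyz [-0.3  2.2 78.4] | at [627.7 -66.5 108.4] 75.5 F [ 0.1 -0.3 -1.8] t 32.1 j6 1
```

Emit:
carry_out(commands=[[0.35,0,0.5,15,0],[0.35,0,0,22,0],[0.35,0,0,18,0],[0.35,0,0,12,0],[0.35,0,0,6,0],[0.35,0,0,3,0],[0.35,0,0,1,0],[0.35,0,0,1,0],[0.35,0,0,0,0]])

```text
time: 33.0
eef_pos: [0.6301, -0.0672, 0.0336]
eef_rot: [3.14, 0.0, 1.317]
ft_force: [1.0, 0.8, -1.7]
opening: 0.0408
gripper_force: 30.7
```

Emit:
carry_out(commands=[[0.35,0,0,1,0],[0.35,0,0,0,0],[0.35,0,0,0,0]])

```text
time: 33.3
eef_pos: [0.6296, -0.067, 0.032]
eef_rot: [3.141, 0.0, 1.317]
ft_force: [0.1, -0.2, -1.0]
opening: 0.0408
gripper_force: 30.7
```

Emit:
carry_out(commands=[[0.35,0,0,1,0],[0.35,0,0,0.7,0],[0.35,0,0,0,0],[0.35,0,0,0,0]])

```text
time: 33.7
eef_pos: [0.6294, -0.067, 0.03]
eef_rot: [-3.141, 0.0, 1.317]
ft_force: [-0.5, -0.4, -2.2]
opening: 0.0404
gripper_force: 30.7
```

Emit:
carry_out(commands=[[0.35,0,0,0.7,0],[0.35,0,0,0,0],[0.35,0,0,0,0]])

```text
time: 34.0
eef_pos: [0.6296, -0.067, 0.0299]
eef_rot: [3.142, 0.0, 1.317]
ft_force: [-3.0, 0.3, 3.9]
opening: 0.0405
gripper_force: 30.6
```

Contact. Release and go for the bottle.

Emit:
carry_out(commands=[[0.35,0,0,-0.5,0],[0.6,0,0,0,0],[0.9,0,0,0,0],[0.9,0,0,0,0],[0.9,0,0,-10,0],[0.9,0,0,-25,0],[1,0,0,-30,0],[1,0,0,-25,0],[1,0,0,-10,0],[1,0,0,0,0]])

```text
time: 35.0
eef_pos: [0.6311, -0.0674, 0.1325]
eef_rot: [3.137, -0.0, 1.317]
ft_force: [0.4, 0.2, 0.4]
opening: 0.0854
gripper_force: 0.0
```

```bash
python3 - <<'E'
from vis import *
s=np.mean([cams.get_image('side').astype(float) for _ in range(2)],0)
x,f=fit('cap',[('side',s,K,(238,260,285,308))],[.447,-.176,0]); print('cap side',x,f)
x,f=fit('lid',[('side',s,B,(185,230,325,385))],[.63,-.067,0],z=.003); print('lid side',x,f)
cv2.imwrite('pics/a5.png',cv2.resize(s[180:290,270:400],None,fx=5,fy=5)[:,:,::-1].astype(np.uint8))
E
python3 go.py 446.5 -175 120 75.6
```

```text
cap side [ 0.44589087 -0.1794789   0.05275811] 0.16079494128274616
lid side [ 0.63037057 -0.06502153  0.00318564] 0.21812281151251176
turn first -0.1 then txyz [-150.1 -149.7    9.1] | at [628.8 -66.9 129.1] 75.5 F [-0.3  0.2  0. ] t 35.1 j6 1
```

View pics/a5.png

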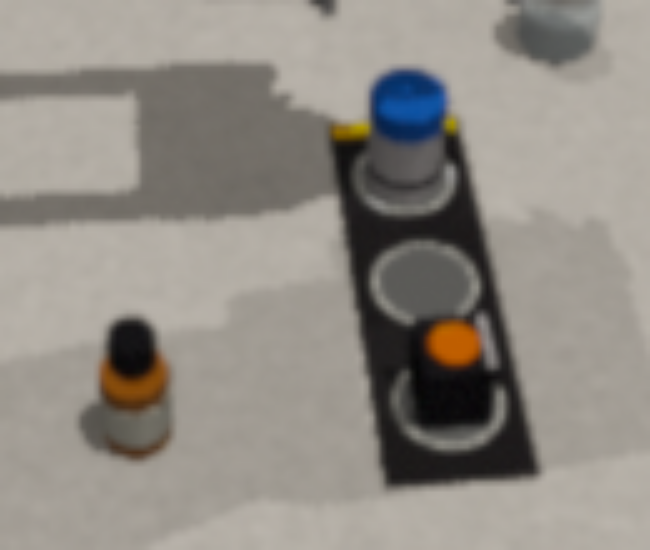

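Emit:
carry_out(commands=[[1,-10,-10,0,0],[1,-20,-20,0,0],[1,-25,-25,0,0],[1,-25,-25,0,0],[1,-25,-25,0,0],[1,-20,-20,0,0],[1,-17,-16,0,0],[1,-10,-9,0,0],[1,0,0,0,0],[1,0,0,0,0]])

```text
time: 36.1
eef_pos: [0.4464, -0.1763, 0.1294]
eef_rot: [-3.141, -0.001, 1.317]
ft_force: [0.5, -0.2, 1.1]
opening: 0.0851
gripper_force: 0.0
```

```bash
python3 go.py 446 -177.5 27 75.6
```

```text
turn first -0.1 then txyz [-1.200e+00 -1.000e-01  1.024e+02] | at [ 446.4 -176.3  129.4] 75.5 F [ 0.5 -0.2  1.1] t 36.1 j6 -17
```

Emit:
carry_out(commands=[[1,-1,0,20,0],[1,0,0,25,0],[1,0,0,25,0],[1,0,0,17,0],[1,0,0,10,0],[1,0,0,5,0],[0.7,0,0,0,0],[0.5,0,0,0,0]])

```text
time: 36.9
eef_pos: [0.4469, -0.1778, 0.0286]
eef_rot: [3.14, 0.0, 1.318]
ft_force: [0.1, -0.8, 1.3]
opening: 0.0589
gripper_force: 0.0
```

Emit:
carry_out(commands=[[0.3,0,0,0,0],[0.25,0,0,0,0],[0.25,0,0,0,0],[0.25,0,0,0,0],[0.25,0,0,0,0],[0.25,0,0,-10,0],[0.25,0,0,-25,0],[0.25,0,0,-30,0],[0.25,0,0,-25,0],[0.25,0,0,0,0]], newtons=25)

```text
time: 37.9
eef_pos: [0.4486, -0.1792, 0.1219]
eef_rot: [3.133, 0.003, 1.317]
ft_force: [0.4, -0.3, -0.4]
opening: 0.033
gripper_force: 25.0
```

```bash
python3 go.py 611 -140 120 75.6
```

```text
turn first -0.1 then txyz [ 78.3 147.6   1.9] | at [ 448.6 -179.2  121.9] 75.5 F [ 0.4 -0.3 -0.4] t 37.9 j6 -18
```

Emit:
carry_out(commands=[[0.25,5,10,0,0],[0.25,10,20,0,0],[0.25,13,25,0,0],[0.25,13,25,0,0],[0.25,13,25,0,0],[0.25,11,22,0,0],[0.25,8,15,0,0],[0.25,4.3,7.7,0,0],[0.25,0,0,0,0],[0.25,0,0,0,0]])

```text
time: 38.9
eef_pos: [0.6091, -0.1399, 0.1166]
eef_rot: [-3.139, -0.0, 1.318]
ft_force: [-0.5, 0.2, -0.3]
opening: 0.0332
gripper_force: 25.1
```

```bash
python3 go.py 611 -140 31 75.6
```

```text
turn first -0.1 then txyz [ 0.4  1.9 85.6] | at [ 609.1 -139.9  116.6] 75.5 F [-0.5  0.2 -0.3] t 38.9 j6 -6
```

Emit:
carry_out(commands=[[0.25,0,0.5,15,0],[0.25,0,0,22,0],[0.25,0,0,20,0],[0.25,0,0,14,0],[0.25,0,0,7,0],[0.25,0,0,3,0],[0.25,0,0,1.5,0],[0.25,0,0,1,0],[0.25,0,0,0,0]])

```text
time: 39.8
eef_pos: [0.6114, -0.1406, 0.0352]
eef_rot: [3.14, 0.0, 1.317]
ft_force: [-1.0, -0.4, -1.0]
opening: 0.0333
gripper_force: 25.1
```

Emit:
carry_out(commands=[[0.25,0,0,1,0],[0.25,0,0,0,0],[0.25,0,0,0,0]])

```text
time: 40.1
eef_pos: [0.6109, -0.1404, 0.0336]
eef_rot: [3.141, 0.0, 1.317]
ft_force: [0.8, -0.9, -0.1]
opening: 0.0328
gripper_force: 25.1
```

Emit:
carry_out(commands=[[0.25,0,0,1,0],[0.25,0,0,0.7,0],[0.25,0,0,0,0],[0.25,0,0,0,0]])

```text
time: 40.5
eef_pos: [0.6108, -0.1404, 0.032]
eef_rot: [3.142, 0.0, 1.317]
ft_force: [-1.1, 0.8, 2.0]
opening: 0.0335
gripper_force: 25.2
```

Emit:
carry_out(commands=[[0.25,0,0,0.7,0],[0.25,0,0,0,0],[0.25,0,0,0,0]])

```text
time: 40.8
eef_pos: [0.6108, -0.1404, 0.0319]
eef_rot: [3.142, 0.0, 1.318]
ft_force: [-2.6, 0.5, 5.9]
opening: 0.0334
gripper_force: 25.6
```

Contact. Release, rise, clear the view.

Emit:
carry_out(commands=[[0.25,0,0,-0.7,0],[0.5,0,0,0,0],[0.8,0,0,0,0],[0.8,0,0,0,0],[0.8,0,0,-10,0],[0.8,0,0,-25,0],[0.8,0,0,-35,0],[0.8,0,0,-35,0],[0.8,0,0,-35,0],[0.8,0,0,0,0]])

```text
time: 41.8
eef_pos: [0.6151, -0.1419, 0.1797]
eef_rot: [3.128, 0.002, 1.318]
ft_force: [0.8, 0.4, 0.6]
opening: 0.0684
gripper_force: 0.0
```

Emit:
carry_out(commands=[[0.8,0,-15,0,0],[0.8,0,-30,0,0],[0.8,0,-35,0,0],[0.8,0,-35,0,0],[0.8,0,-35,0,0],[0.8,0,-30,0,0],[0.8,0,-15,0,0],[0.8,0,0,0,0]])

```text
time: 42.6
eef_pos: [0.4199, -0.0906, 0.1712]
eef_rot: [-3.14, -0.0, 1.317]
ft_force: [1.1, 0.3, 0.6]
opening: 0.0682
gripper_force: 0.0
```

```bash
python3 - <<'E'
from vis import *
s=cams.get_image('side');t=cams.get_image('top')
o=np.hstack([cv2.resize(s[120:290,270:410],None,fx=3.2,fy=3.2),cv2.resize(t[120:290,200:310],None,fx=3.2,fy=3.2)])
cv2.imwrite('pics/a6.png',o[:,:,::-1])
E
```

```text
(no output)
```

View pics/a6.png

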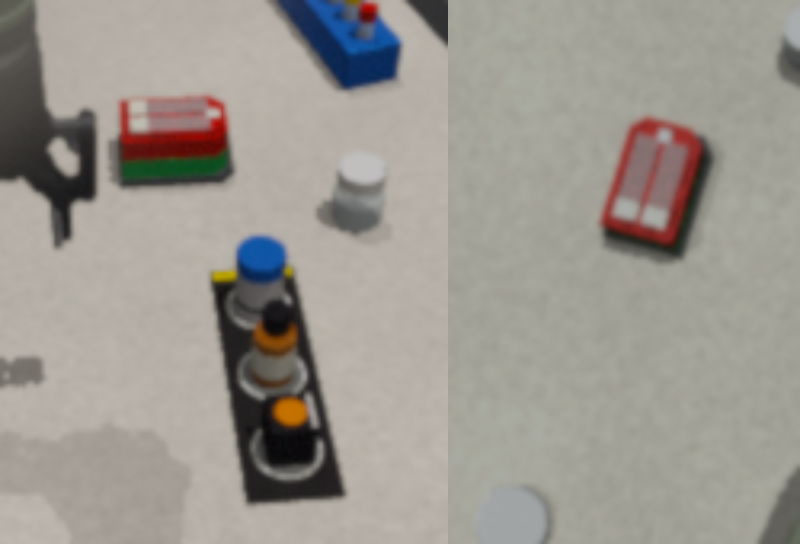

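The stack is flush on the nest, with white squares and chamfers at the same end. Canister, bottle and cube stand upright on their rings, and the jar and dish haven't moved. Handing in.

```bash
python3 -c "from station import env; print(env.sign_off())"
```

```text
the job is handed in; nothing more can be done
None
```

The job is done and handed in at about 43 s: green is seated on the nest with red on top, and the canister, bottle and cube stand on the left, middle and right rings; the dish, jar and mouse were never touched.

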